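Fruit into crocks, lids on

ROBOT

A 6-joint arm with a two-finger parallel gripper is mounted at the origin on a cart in front of the work surface, level with it; the furniture and walls round the work are solid. World frame = base frame: x ahead of the robot, y to its left, z up, the work surface at z = 0. Lengths are in mm, angles in degrees, forces in N, time in s.
With the tool pointing down it reaches from about 300 to 775 mm from the base axis. Payload 14.6 kg.
Tool frame: the origin (TCP) lies at the very end of the fingers, on their centre line; the grasp point (between the pads) lies 19 mm behind it; x points along the fingers, z is the direction in which the jaws open and shut, and the axes are right-handed (so a half turn about x gives the same grasp; the last joint's range is limited). The gripper opens to 94 mm and grips with 3 to 60 N. Pads are 16 mm wide; open, the fingers measure 119 mm over their backs; the gripper's body (75 mm by 177 mm) begins 78 mm behind the grasp point.
Start: joints at [68.95, 17.183, 87.147, -0, 75.671, -3.816], TCP at [162.954, 525.295, 205.446] pointing down, gripper open.
Joint ranges: [-173.82, 173.82], [-45.26, 126.66], [13.44, 144.39], [-59.66, 239.66], [0, 175.72], [-146.38, 146.38]. Speed limits (degrees/s): [127.2, 127.2, 147.25, 180, 180, 180].

INTERFACE

Orientations are given as [roll, pitch, yaw] about the fixed x, y, z axes, in that order (R = Rz(yaw) Ry(pitch) Rx(roll)).
In Python, from bench import env, snapshot, close_job, models gives the robot as it stands. Calls block until the motion is done:
- env.reach(position, orientation): joint-space move of the TCP to a pose.
- env.move_linear(position, orientation=None, velocity=150, stop_force=None): straight line of the TCP; orientation=None keeps the orientation; velocity is the mean speed in mm/s. With stop_force (N) it stops when the force on the tool has changed by that much, and returns True; else False.
- env.set_joints(angles): joint-space move.
- env.set_gripper(opening, strength=None): finger opening in mm; strength is the grip in N (None keeps the last); returns when the fingers have stopped.
- env.pause(seconds).
- env.solve_ik(position, orientation): joint angles nearest the present ones, or None.
- env.sense(): the state.
- snapshot(name): name is "side" or "top"; returns a dict with "img" (480x640x3 uint8, red, green, blue), "range_z" (480x640 float32, mm along the optical axis (not along the pixel's ray), 0 where there is no reading), "fx", "fy", "cx", "cy" (pixels), "k1" (the pictures are not rectified: a ray, as slopes to the right and down, at radius r is drawn at 1 + k1 r^2 times it, then the intrinsics apply), "R" (3x3) and "t" (3): a world point X has camera coordinates R X + t. Camera axes: x right, y down, z forward; pixel columns grow to the right and rows downward; lengths in mm; the calibration is good to about 2 mm. A picture is of the moment at which its call begins.
A pose or a line that the arm cannot do raises env.MotionError and nothing moves.
- close_job(): hands the job in, once; it reports no verdict.
Trained networks look in the newest picture that a camera, given by its name, has taken for a name from the list of things; names that differ only in an ending like _2 or _b are one class to them, and where a whole thing is asked for, a point or a joint stands for the part that bears it (a point fixed in the world has none). Each returns a list of dicts, best first, with "score" (0 to 1); they miss things now and then, are a little off and sometimes report something else, mostly with a low value. They report only what shows in the picture. A call takes as long as a camera call. They do not tell look-alikes from the thing itself.
- models.outline_of(query, camera): "region" (480x640 bool, what is visible of it) and "at" ([column, row] in pixels, amid what is visible of it).
The state is a dict: "time": time; "joint_pos": joint angles; "joint_velocities": joint speeds; "joint_efforts": joint torques, N m; "tcp_pos": TCP position; "tcp_rot": TCP orientation; "contact_force": force on the tool from outside, world axes, zero at the start; "ft_torque": the same for the moment, N m; "opening": finger opening in mm.
Only numpy, scipy, OpenCV 4.12 (cv2) and the standard library are available. Lean on these libraries where they do the work, as an engineer would, in place of code of your own. Each camera call takes 0.05 s, during which the arm holds its last target.

TASK

Put the loose mandarin into the round crock and the loose lemon into the oblong crock, and close each crock with the wooden lid of its own shape, so that each lid sits down flat in its crock. Leave the salt shaker behind the crocks, the olive jar and the mug standing where they are.

Things in the scene. Friction and masses are not known exactly. Their poses are not given: they have to be found in the camera images.
- mandarin_center (a point): Centre of the loose orange mandarin, 57 x 58 mm wide and 47 mm high, lying on the worktop (0.07 kg). The point is half-way up, 23.5 mm above the worktop.
- lemon_center (a point): Centre of the loose yellow lemon, 74 mm long (its own x), 51 mm wide (its own y), 53 mm high, lying on the worktop (0.09 kg). The point is half-way up, 26.5 mm above the worktop.
- round_lid_grip (a point): Grip point of the round lid: a pale wooden disc of 132 mm diameter, 10 mm thick, with a cork plug underneath (96 mm diameter, 6 mm deep, lower edge chamfered 3 mm) and a round upright knob on top, 28 mm in diameter, at the centre. Lying on its plug, the plate is 6 to 16 mm above the worktop, the knob's head 26 to 50 mm (a 20 mm neck below it). The point is on the axis, 38 mm above the underside of the plug; z points up out of the knob. 0.12 kg.
- oblong_lid_grip (a point): Grip point of the oblong lid: a pale wooden board 154 mm (its own x) by 114 mm (y), 10 mm thick, with a cork plug underneath (118 x 78 mm, 6 mm deep) and a straight bar grip on top at the centre, 64 mm long along x, 18 mm wide along y. Lying on its plug, the plate is 6 to 16 mm above the worktop, the bar 16 to 50 mm. The point is at the middle of the bar, 38 mm above the underside of the plug; z points up. It fits either way round. 0.15 kg.
- round_crock: Open white stoneware crock, round: outer diameter 124 mm, inner 112 mm, 74 mm high, floor 8 mm thick. Origin: centre of its underside. Loose but heavy (1.5 kg). The round lid's plug enters it with 8 mm to spare all round and its plate rests on the rim: the lid's grip point is then 106 mm above the crock's origin.
- oblong_crock: Open white stoneware crock, rectangular: outside 146 mm (its own x) by 106 mm (y), inside 134 x 94 mm, 74 mm high, floor 8 mm thick. Origin: centre of its underside. Loose but heavy (1.5 kg). The oblong lid's plug enters it with 8 mm to spare on each side, long side to long side, and its plate rests on the rim: the lid's grip point is then 106 mm above the crock's origin.
- salt: Bystander: salt shaker, 44 mm diameter, 90 mm high, behind the crocks (another, part of the room, stands farther off at the back right). Origin: centre of its underside.
- olive_jar: Bystander: glass jar of olives with a dark cap, 70 mm diameter, 86 mm high, at the back right. Origin: centre of its underside.
- mug: Bystander: white mug with a handle, 92 x 127 x 95 mm, at the front right. Origin: centre of its underside.
Not all that is in view belongs to the job. What is shaped like the part that bears lemon_center but blue or purple is not meant.

How it is judged (in metres and radians):
At the end, for the whole second after the job is handed in: Mandarin in the round crock, lemon in the oblong one (centre within 65 mm of the axis, below 50 mm). Own lid on each, grip point within 14 mm of the axis, 102 to 108.5 mm up, tilt < 0.04 rad, oblong lid within 0.2 rad of its crock. Crocks upright on the worktop, at rest (horizontal distance between mandarin_center and round_crock below 0.065 m and z of mandarin_center in the frame of round_crock below 0.05 m and horizontal distance between round_lid_grip and round_crock below 0.014 m and z of round_lid_grip in the frame of round_crock between 0.102 and 0.1085 m and angle between each of round_lid_grip, round_crock, oblong_lid_grip, oblong_crock's own z axis and vertical below 0.04 rad and height (world z) of each of round_crock, oblong_crock below 0.01 m and horizontal distance between lemon_center and oblong_crock below 0.065 m and z of lemon_center in the frame of oblong_crock below 0.05 m and horizontal distance between oblong_lid_grip and oblong_crock below 0.014 m and z of oblong_lid_grip in the frame of oblong_crock between 0.102 and 0.1085 m and angle between the x axis of oblong_lid_grip and the x axis of oblong_crock, either way round below 0.2 rad and linear speed of each of round_crock, oblong_crock below 0.02 m/s); the robot touches nothing.
It fails at once if the salt shaker is pushed more than 30 mm away or tipped over (distance of salt from where it was at the start of the episode above 0.03 m or angle between salt's own z axis and vertical above 0.4 rad).
It fails at once if the olive jar is pushed more than 30 mm away or tipped over (distance of olive_jar from where it was at the start of the episode above 0.03 m or angle between olive_jar's own z axis and vertical above 0.4 rad).
It fails at once if the mug is pushed more than 30 mm away or tipped over (distance of mug from where it was at the start of the episode above 0.03 m or angle between mug's own z axis and vertical above 0.4 rad).
It also fails if it takes over 107 s, if anything falls off the work surface, if the arm or the gripper's body presses on something with over 40 N, if the wrist force passes 120 N, or if a joint passes its speed limit or range.

## Working session

There is one attempt and no reset: what is moved stays moved. The work goes in short steps, each a Python script; the robot and the scene stay as the last script left them, time stands still between calls to the robot, and variables do not carry over. Pictures are saved under pics/ and viewed, and the job is handed in when it is done.

```bash
ls; mkdir -p pics
python3 - <<'E'
from bench import env, snapshot, models
import cv2
for n in ("side","top"):
    s=snapshot(n); cv2.imwrite(f"pics/{n}0.png",s["img"][:,:,::-1]); print(n,s["fx"],s["fy"],s["cx"],s["cy"],s["k1"],s["R"],s["t"])
    for q in ["mandarin_center","lemon_center","round_lid_grip","oblong_lid_grip","round_crock","oblong_crock","salt","olive_jar","mug"]:
        for r in models.outline_of(q,n): print(q,round(r["score"],2),r["at"],r["region"].sum())
s=env.sense();print(s["time"],s["tcp_rot"],s["opening"])
E
```

```text
pics
side 532.0076550919595 532.0076550919595 318.18957310504953 252.2249505007387 -0.051645289663494416 [[ 0.91628552 -0.4002262  -0.01548676]
 [-0.28120847 -0.61530819 -0.73642218]
 [ 0.28520632  0.67912798 -0.67634499]] [-498.29735494  137.52483848 1122.39943056]
mandarin_center 0.75 [291.4, 267.1] 511
lemon_center 0.9 [213.4, 187.0] 385
lemon_center 0.67 [224.0, 350.5] 680
lemon_center 0.63 [264.0, 216.6] 451
round_lid_grip 0.86 [405.1, 371.4] 3401
round_lid_grip 0.17 [339.8, 226.5] 2479
oblong_lid_grip 0.84 [303.9, 335.5] 3509
oblong_lid_grip 0.47 [292.3, 271.6] 525
round_crock 0.87 [340.2, 226.7] 2490
oblong_crock 0.75 [403.1, 275.5] 4005
salt 0.81 [408.7, 227.1] 292
olive_jar 0.61 [468.6, 304.2] 1426
olive_jar 0.17 [402.8, 275.4] 3933
mug 0.72 [330.5, 401.6] 3515
top 484.0560833771357 484.0560833771357 308.64644511915077 242.5193106750917 -0.043612849524584635 [[ 0.00411614 -0.99995899  0.00806743]
 [-0.98963994 -0.00523119 -0.14347618]
 [ 0.1435125  -0.00739328 -0.98962089]] [ -74.63363008  501.46073802 1151.4343076 ]
mandarin_center 0.71 [307.8, 265.2] 416
lemon_center 0.79 [154.8, 294.7] 507
lemon_center 0.65 [377.9, 348.5] 480
lemon_center 0.63 [231.1, 259.8] 459
round_lid_grip 0.71 [441.1, 228.9] 2126
oblong_lid_grip 0.94 [374.1, 283.4] 2882
round_crock 0.94 [276.3, 203.0] 2251
oblong_crock 0.64 [357.5, 181.7] 3025
salt 0.66 [314.2, 155.3] 290
olive_jar 0.97 [412.1, 155.5] 861
mug 0.62 [467.2, 295.5] 1538
1.0 [ 155.96237424   89.99825079 -131.27219173] 93.83124755076423
```

View pics/side0.png

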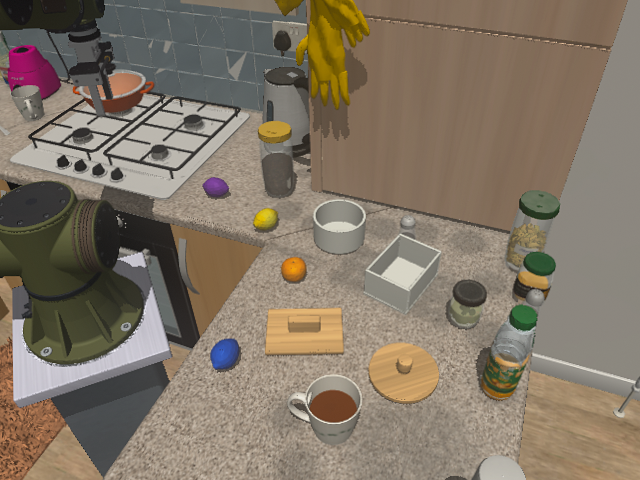

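View pics/top0.png

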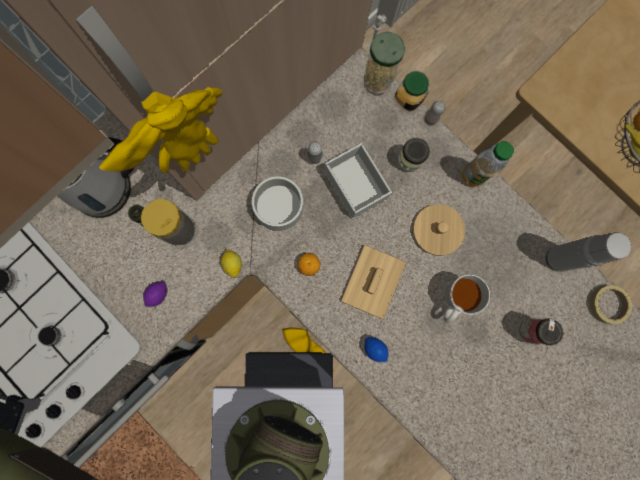

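```bash
cat > h.py <<'E'
from bench import env, snapshot, close_job, models
import numpy as np, cv2
from scipy.optimize import least_squares
def cloud(s,mask):
    v,u=np.nonzero(mask&(s["range_z"]>0)); z=s["range_z"][v,u].astype(float)
    K=np.array([[s["fx"],0,s["cx"]],[0,s["fy"],s["cy"]],[0,0,1]])
    p=cv2.undistortPoints(np.c_[u,v].astype(float)[:,None],K,np.array([s["k1"],0,0,0.]))[:,0]
    X=np.c_[p*z[:,None],z]
    return (X-s["t"])@s["R"]
def rays(s,uv):
    K=np.array([[s["fx"],0,s["cx"]],[0,s["fy"],s["cy"]],[0,0,1]])
    p=cv2.undistortPoints(np.array(uv,float).reshape(-1,1,2),K,np.array([s["k1"],0,0,0.]))[:,0]
    return -s["R"].T@s["t"], np.c_[p,np.ones(len(p))]@s["R"]
def at_z(s,uv,z):
    c,d=rays(s,uv); return c+d*((z-c[2])/d[:,2])[:,None]
def band(P,a,b): return P[(P[:,2]>a)&(P[:,2]<b)]
def rect(P):
    r=cv2.minAreaRect(P[:,:2].astype(np.float32)); return np.round(r[0],1),np.round(r[1],1),round(r[2],1)
def circ(P):
    c,r=cv2.minEnclosingCircle(P[:,:2].astype(np.float32)); return np.round(c,1),round(r,1)
def find(q,cam,pick=0): 
    return models.outline_of(q,cam)
E
python3 - <<'E'
from h import *
for n in ("top","side"):
    s=snapshot(n)
    for q in ["mandarin_center","lemon_center","round_lid_grip","oblong_lid_grip","round_crock","oblong_crock","salt","olive_jar","mug"]:
        for r in find(q,n):
            if r["score"]<.5: continue
            P=cloud(s,r["region"]); 
            print(n,q,np.round(r["score"],2),"z pct",np.round(np.percentile(P[:,2],[2,25,50,75,98]),0),"rect",*rect(P),"circ",*circ(P))
            zb={"round_crock":(66,82),"oblong_crock":(66,82),"round_lid_grip":(9,21),"oblong_lid_grip":(9,21)}.get(q)
            if zb: 
                B=band(P,*zb); print("   band",len(B),B[:,2].mean().round(1),rect(B),circ(B))
            if 'lid' in q:
                B=band(P,42,60); print("   grip",len(B),B[:,2].mean().round(1),rect(B),B.mean(0).round(1))
            if 'center' in q: print("   at",r["at"],at_z(s,r["at"],23.5 if 'man' in q else 26.5).round(1), s["img"][r["region"]].mean(0).round())
print(env.sense()["time"])
E
```

```text
top mandarin_center 0.75 z pct [31. 39. 43. 46. 50.] rect [450.5 -69.6] [52.4 51.4] 0.5 circ [450.7 -71. ] 27.8
   at [310.1, 263.9] [[450.4 -76.2  23.5]] [160. 105.  22.]
top lemon_center 0.88 z pct [ 0. 38. 44. 48. 53.] rect [ 245.4 -238.9] [56.7 62.2] 0.2 circ [ 246.3 -240.2] 36.9
   at [377.7, 349.9] [[ 242.9 -239.7   26.5]] [ 29.  63. 123.]
top lemon_center 0.84 z pct [28. 38. 44. 50. 55.] rect [374.1 301.4] [58.3 54. ] 0.8 circ [373.  301.2] 35.9
   at [156.7, 296.7] [[367.7 298.   26.5]] [ 87.  43. 108.]
top lemon_center 0.67 z pct [27. 38. 45. 49. 54.] rect [450.  119.6] [57.1 55.4] 63.8 circ [449.8 120.3] 34.7
   at [230.0, 263.4] [[450.3 120.9  26.5]] [149. 134.  36.]
top round_lid_grip 0.86 z pct [10. 14. 15. 17. 49.] rect [ 540.9 -399.9] [129.  124.9] 20.9 circ [ 543.  -402.6] 68.1
   band 1875 15.1 (array([ 540.5, -400. ]), array([128.3, 124.9]), 20.9) (array([ 541.4, -401.5]), 66.2)
   grip 101 48.7 (array([ 540.5, -401. ]), array([26.3, 26.4]), 43.0) [ 540.4 -400.7   48.7]
top oblong_lid_grip 0.94 z pct [ 9. 14. 16. 17. 50.] rect [ 409.9 -235.3] [118.8 157.6] 66.9 circ
[... 2973 characters left out ...]
[181.3 121.1] 61.8 circ [627.1  20. ] 96.8
   band 480 72.1 (array([5.998e+02, 2.000e-01]), array([124.1, 120.7]), 57.1) (array([597.4,   2.3]), 64.1)
side oblong_crock 0.85 z pct [ 4. 11. 37. 60. 75.] rect [ 658.7 -195.2] [148.5 107.6] 30.0 circ [ 658.  -196.7] 88.4
   band 707 71.9 (array([ 658.4, -195. ]), array([148.5, 105.9]), 30.6) (array([ 657.4, -195.8]), 87.4)
side salt 0.78 z pct [43. 59. 73. 84. 90.] rect [728.  -94.1] [30.9 38.8] 15.6 circ [728.9 -93.4] 20.1
side olive_jar 0.93 z pct [ 3. 43. 70. 86. 89.] rect [ 749.7 -311. ] [140.6  75.4] 46.2 circ [ 754.7 -313.5] 73.4
side mug 0.73 z pct [ 1. 57. 60. 81. 97.] rect [ 379.  -413.6] [129.1 150.3] 27.6 circ [ 382.8 -415.4] 80.0
2.0
```

```bash
cat >> h.py <<'E'
def ori(th,xy=None):
    j1=np.degrees(np.arctan2(xy[1],xy[0])) if xy is not None else 0
    c=[((j1-t+180)%360-180,t) for t in (th,th+180)]
    t=min(c,key=lambda a:abs(a[0]))[1]
    return [float((-t+180)%360-180),90.,0.]
def st(msg=""):
    s=env.sense(); print(msg,"t",round(s["time"],1),"tcp",np.round(s["tcp_pos"],1),"F",np.round(s["contact_force"],1),"open",round(s["opening"],1))
def pick(xy,th,z,strength,pre=94,up=200):
    o=ori(th,xy); env.set_gripper(pre)
    env.reach([*xy,up],o); env.move_linear([*xy,z+40],velocity=300)
    hit=env.move_linear([*xy,z],velocity=80,stop_force=15); st(f"down hit={hit}")
    env.set_gripper(0,strength); st("grip")
    env.move_linear([*xy,up],velocity=250); st("up")
E
python3 - <<'E'
from h import *
s=snapshot("top")
for n in ("top","side"):
    s=snapshot(n)
    for r in find("lemon_center",n):
        c=s["img"][r["region"]].mean(0)
        if c[2]>c[1]*.8: continue
        P=band(cloud(s,r["region"]),24,60); P=P[np.linalg.norm(P[:,:2]-[450,120],axis=1)<45]
        Q=P[:,:2]-P[:,:2].mean(0); w,v=np.linalg.eigh(np.cov(Q.T)); a=np.degrees(np.arctan2(v[1,1],v[0,1]))
        print(n,len(P),P.mean(0).round(1),np.sqrt(w),"axis",a%180, np.ptp(Q@v,axis=0), rect(P))
cv2.imwrite("pics/crop.png",cv2.resize(snapshot("top")["img"][225:305,190:350,::-1],None,fx=5,fy=5))
E
```

```text
top 449 [449.3 116.4  43.3] [12.387917   16.79440103] axis 16.873938770765164 [50.12241867 71.24219698] (array([450.1, 118.6]), array([55.7, 56.7]), 64.3)
side 372 [449.2 104.3  40.8] [ 9.77488038 15.98517598] axis 2.0641451855387913 [49.02899993 65.33158159] (array([450. , 110.5]), array([47.4, 58.7]), 66.9)
```

View pics/crop.png

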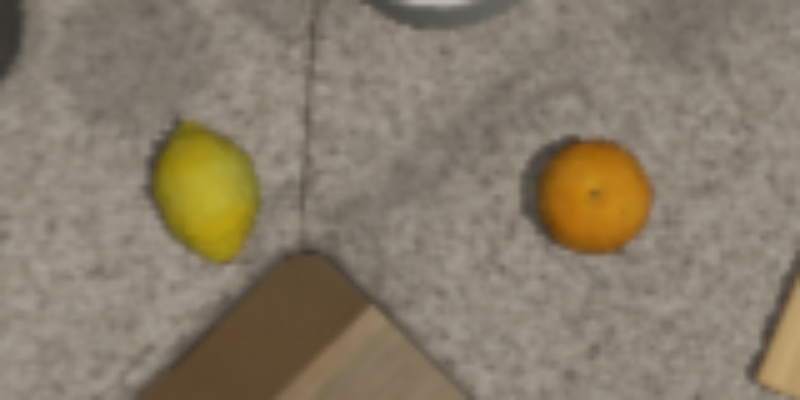

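The crop shows the lemon at about (231,264), long axis about 16° from world x, and the mandarin at about (309,264). Both agree with the depth results. I'll start with the mandarin.

Run:
```python
from h import *
pick((450.5,-73.5),0,5,12)
xy=(598.2,3.)
env.reach([*xy,200],ori(0,xy)); st("over")
env.move_linear([*xy,110],velocity=250)
print(env.move_linear([*xy,30],velocity=100,stop_force=12)); st("in")
env.set_gripper(70); st("rel"); env.pause(.2)
env.move_linear([*xy,200],velocity=250); st()
for n in("top","side"): cv2.imwrite(f"pics/{n}1.png",snapshot(n)["img"][:,:,::-1])
```

```text
down hit=False t 6.2 tcp [450.8 -73.6   5.4] F [-0.3  0.2  0.6] open 94.0
grip t 6.9 tcp [450.5 -73.5   5.1] F [-0.1  0.5  1.9] open 55.2
up t 7.8 tcp [450.  -73.4 198.7] F [-0.1 -0.3 -0.2] open 55.8
over t 8.5 tcp [597.4   2.7 198.8] F [-0.8 -0.5 -0.4] open 55.9
False
in t 10.0 tcp [598.6   3.   30.7] F [ 0.2  0.1 -1.3] open 55.9
rel t 10.4 tcp [598.3   3.   30.1] F [-0.6  0.7  0.2] open 69.8
 t 11.5 tcp [597.6   3.  198.4] F [-1.  -0.  -1.1] open 70.0
```

Run:
```python
from h import *
pick((450,117),106,6.5,12)
xy=(658.,-193.)
env.reach([*xy,200],ori(30,xy)); st("over")
env.move_linear([*xy,110],velocity=250)
print(env.move_linear([*xy,30],velocity=100,stop_force=12)); st("in")
env.set_gripper(70); st("rel"); env.pause(.2)
env.move_linear([*xy,200],velocity=250); 
env.reach([410,-235,250],ori(67,(410,-235))); st()
for n in("top","side"): cv2.imwrite(f"pics/{n}2.png",snapshot(n)["img"][:,:,::-1])
```

```text
down hit=False t 14.8 tcp [450.3 117.1   7. ] F [ 0.1 -0.2 -1. ] open 94.1
grip t 15.6 tcp [450.  117.    6.5] F [ 0.9  0.3 -0.2] open 49.5
up t 16.5 tcp [449.4 116.9 198.7] F [-1.1  1.  -1.4] open 49.5
over t 18.5 tcp [ 658.  -192.5  199.9] F [-0.2  0.   0. ] open 49.8
False
in t 20.0 tcp [ 658.4 -193.1   30.8] F [-0.   0.  -0.4] open 49.6
rel t 20.5 tcp [ 658.  -193.    30.1] F [-0.2 -0.3 -0.1] open 69.6
 t 23.5 tcp [ 410.1 -235.   249.8] F [-0.   0.8  0.4] open 70.4
```

View pics/side2.png

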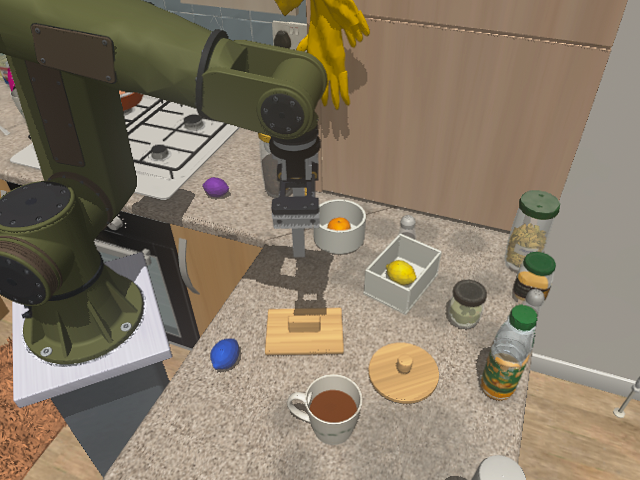

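View pics/top2.png

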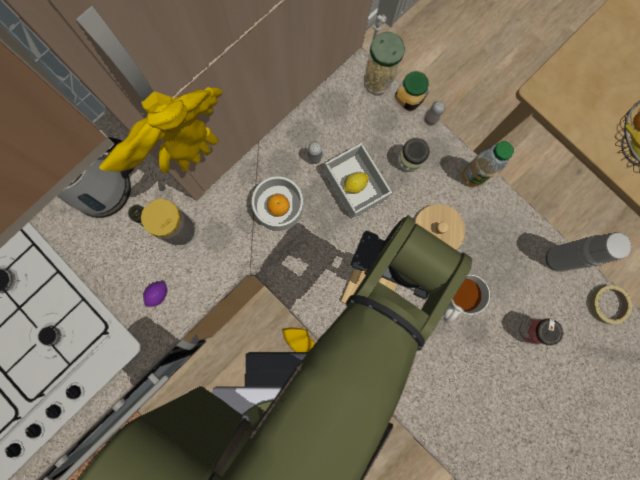

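Both fruits are in their crocks: the mandarin at side (339,226) and the lemon at side (402,272). The crocks haven't moved. Next is the oblong lid.

Run:
```python
from h import *
pick((409.8,-234.8),67,22,30,pre=50)
xy=(658.,-193.)
env.reach([*xy,200],ori(120,xy)); st("over")
s=snapshot("side"); cv2.imwrite("pics/side3.png",s["img"][:,:,::-1])
for n in("side","top"):
    s=snapshot(n)
    for r in find("oblong_lid_grip",n)[:2]:
        P=cloud(s,r["region"]); print(n,r["score"],np.percentile(P[:,2],[2,25,50,75,98]).round(),rect(P)); B=band(P,180,200); print(len(B),rect(B) if len(B)>5 else '')
```

```text
down hit=False t 25.7 tcp [ 410.1 -235.    22.5] F [-0.5 -0.1 -0.6] open 49.8
grip t 26.3 tcp [ 409.8 -234.8   22.1] F [-0.2  1.2  3.4] open 17.6
up t 27.1 tcp [ 409.3 -234.5  198.6] F [-0.5  0.  -1.6] open 18.0
over t 28.1 tcp [ 657.2 -193.5  199.5] F [-0.4 -0.1 -1.7] open 17.8
side 0.76 [188. 194. 195. 196. 228.] (array([ 714.8, -117.4]), array([376.6, 160.2]), 53.4)
2359 (array([ 657.2, -195. ]), array([158.9, 114.6]), 30.1)
```

View pics/side3.png

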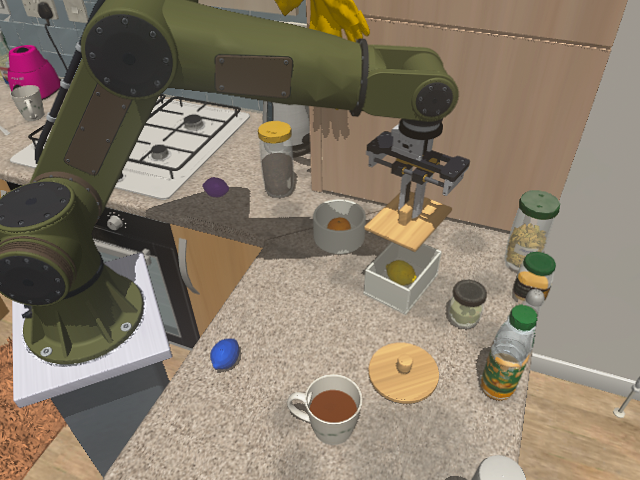

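The lid hangs level over the crock, at side (405,222). The side camera measures the lid at (657,-195) and 30.1°, against (658,-195) and 30.6° for the crock, so they line up. Lowering it now.

```bash
cat >> h.py <<'E'
def place(xy,z,opn):
    env.move_linear([*xy,z+25],velocity=250)
    h=env.move_linear([*xy,z-.5],velocity=40,stop_force=10); st(f"down hit={h}")
    env.pause(.2); env.set_gripper(opn); st("rel")
    env.move_linear([*xy,200],velocity=200); st("up")
E
python3 - <<'E'
from h import *
place((658.5,-193.),90,40)
xy=(541,-401.8)
env.reach([430,-330,230],ori(0,xy))
for n in("side","top"):
    s=snapshot(n); cv2.imwrite(f"pics/{n}4.png",s["img"][:,:,::-1])
    for q in("oblong_lid_grip","round_lid_grip"):
      for r in find(q,n)[:1]:
        P=cloud(s,r["region"]); a=76 if q[0]=='o' else 9; B=band(P,a,a+14); print(n,q,r["score"],len(B), rect(B) if len(B)>5 else '',B[:,2].mean())
        if len(B)>50:
            A=np.c_[B[:,:2]-B[:,:2].mean(0),np.ones(len(B))]; print("slope",np.linalg.lstsq(A,B[:,2],rcond=None)[0].round(3))
E
```

```text
down hit=True t 29.5 tcp [ 658.2 -192.9   90.1] F [-1.2 -0.2  4.9] open 17.9
rel t 30.2 tcp [ 657.9 -192.8   89.4] F [ 0.6  0.2 -0.3] open 39.6
up t 30.9 tcp [ 658.1 -192.9  198.5] F [ 0.2  0.3 -0.9] open 39.9
side oblong_lid_grip 0.7 2406 (array([ 659.2, -194.7]), array([156.5, 114.9]), 30.0) 84.26099371989761
slope [4.0000e-03 6.0000e-03 8.4261e+01]
side round_lid_grip 0.93 3109 (array([ 542.1, -403.7]), array([132.6, 128.9]), 32.2) 17.11393172675592
slope [5.0000e-03 1.1000e-02 1.7114e+01]
top oblong_lid_grip 0.68 2569 (array([ 657.4, -191.6]), array([154.7, 114.5]), 29.7) 83.37646184035155
slope [1.0000e-03 1.0000e-03 8.3376e+01]
top round_lid_grip 0.75 753 (array([ 555.8, -372.1]), array([ 66.5, 130.5]), 62.7) 14.988760588527903
slope [ 0.     0.    14.989]
```

View pics/side4.png

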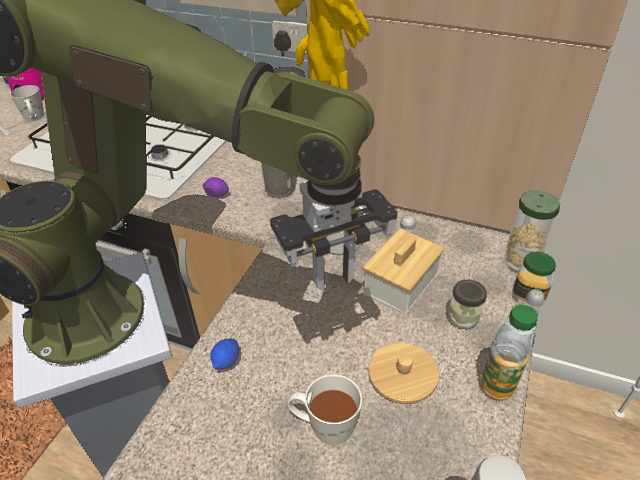

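The oblong lid sits flat at side (403,262): plate top about 84 mm, slope under 0.007. Now the round lid.

Run:
```python
from h import *
pick((541,-402),-37,22,35,pre=60)
xy=(598.2,3.)
env.reach([520,-150,240],ori(-15,(520,-150)))
env.reach([*xy,200],ori(0,xy)); st("over")
for n in("side","top"):
    s=snapshot(n); cv2.imwrite(f"pics/{n}5.png",s["img"][:,:,::-1])
    for r in find("round_lid_grip",n)[:1]:
        P=cloud(s,r["region"]); B=band(P,180,205); print(n,r["score"],len(B))
        if len(B)>50:
            A=np.c_[B[:,:2]-B[:,:2].mean(0),np.ones(len(B))]; print(rect(B),"slope",np.linalg.lstsq(A,B[:,2],rcond=None)[0].round(3))
    for r in find("round_crock",n)[:1]: B=band(cloud(s,r["region"]),66,82); print("crock",rect(B),circ(B))
```

```text
down hit=False t 35.0 tcp [ 541.1 -402.1   22. ] F [0.2 0.3 0.4] open 59.9
grip t 35.6 tcp [ 541.1 -402.1   22.2] F [-0.3 -0.3  0.8] open 27.7
up t 36.4 tcp [ 540.5 -401.6  198. ] F [-1.5 -0.  -2. ] open 27.6
over t 38.2 tcp [598.3   1.9 199.7] F [-1.  -0.2 -2.2] open 27.1
side 0.81 1447
(array([596. ,  -4.6]), array([123.2, 129.9]), 65.7) slope [1.00000e-02 2.10000e-02 1.93585e+02]
crock (array([598.1,   0.8]), array([125.1, 122.5]), 60.3) (array([598.3,   2.2]), 64.1)
```

View pics/side5.png

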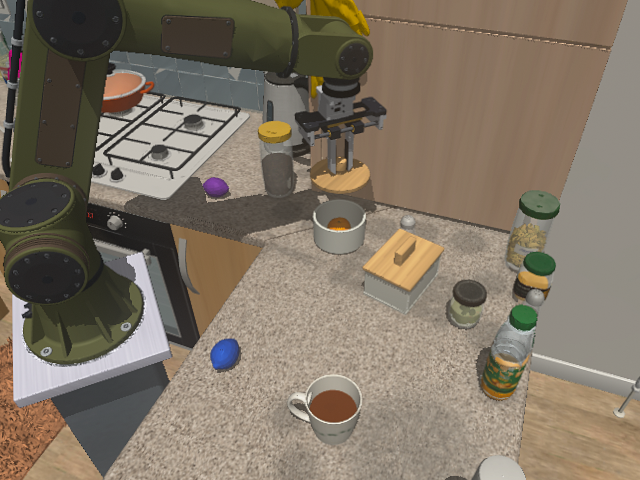

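The lid hangs level over the round crock, at side (341,176). Its visible part measures 2 to 4 mm low in y, within the 8 mm plug clearance, so I'll shift the target slightly and place it.

Run:
```python
from h import *
place((599,4.2),90,50)
env.reach([420,-60,300],ori(0,(420,-60)))
env.reach([250,250,300],ori(45,(250,250))); env.pause(.3); st()
for n in("side","top"):
    s=snapshot(n); cv2.imwrite(f"pics/{n}6.png",s["img"][:,:,::-1])
    for q in("oblong_lid_grip","round_lid_grip"):
      for r in find(q,n)[:1]:
        P=cloud(s,r["region"]); B=band(P,70,97); print(n,q,r["score"],len(B), rect(B) if len(B)>5 else '',B[:,2].mean())
        if len(B)>50:
            A=np.c_[B[:,:2]-B[:,:2].mean(0),np.ones(len(B))]; print("slope",np.linalg.lstsq(A,B[:,2],rcond=None)[0].round(3))
        B=band(P,108,130); print("knob",B.mean(0).round(1),rect(B))
    for q in("round_crock","oblong_crock"):
      for r in find(q,n)[:1]:
        P=band(cloud(s,r["region"]),10,70);print(q,len(P),rect(P) if len(P)>9 else '')
    for q in("salt","olive_jar","mug"):
      for r in find(q,n)[:1]:
        P=cloud(s,r["region"]);print(q,rect(P))
```

```text
down hit=True t 39.6 tcp [598.7   4.2  89.7] F [0.6 0.4 4.2] open 27.3
rel t 40.4 tcp [598.2   4.2  89.2] F [-0.2 -0.   0.1] open 50.4
up t 41.0 tcp [598.5   4.2 198.7] F [ 0.1 -0.1 -0.8] open 49.7
 t 43.5 tcp [250.3 249.8 299.9] F [ 0.3  0.5 -1.1] open 50.1
side oblong_lid_grip 0.61 2438 (array([ 658.8, -193.8]), array([157.2, 113.3]), 30.4) 84.36264605294966
slope [7.0000e-03 5.0000e-03 8.4363e+01]
knob [ 656.5 -197.9  116.7] (array([ 658.4, -194.8]), array([65.1, 19.1]), 30.5)
side round_lid_grip 0.92 1545 (array([598.4,   2.7]), array([133.6, 130.6]), 87.9) 84.1410419196435
slope [5.0000e-03 1.3000e-02 8.4141e+01]
knob [598.  -1. 116.] (array([598.1,   0.6]), array([27.3, 25.4]), 20.2)
round_crock 969 (array([585.9, -32.6]), array([ 55.5, 121.7]), 67.7)
oblong_crock 1326 (array([ 653.7, -236.6]), array([ 86.4, 175.7]), 84.1)
salt (array([752.6, -59.3]), array([175.5,  37. ]), 55.1)
olive_jar (array([ 719.7, -322.7]), array([66.8, 94.9]), 11.6)
mug (array([ 390. , -416.1]), array([151.7, 126.1]), 36.4)
top oblong_lid_grip 0.87 2676 (array([ 657.4, -191.1]), array([154.5, 115.4]), 30.3) 83.36914518067293
slope [0.0000e+00 1.0000e-03 8.3369e+01]
knob [ 656.4 -190.9  116.2] (array([ 657.8, -191.4]), array([64.6, 20. ]), 30.9)
top round_lid_grip 0.94 2138 (array([597. ,   5.4]), array([128.4, 128.7]), 38.6) 83.65144944044087
slope [ 1.0000e-03 -0.0000e+00  8.3651e+01]
knob [596.7   5.5 116.5] (array([597.5,   4.8]), array([25.6, 27.6]), 42.3)
oblong_crock 65 (array([542.9, -16.1]), array([ 7.6, 55.7]), 21.6)
salt (array([732.7, -84.9]), array([41.6, 47.2]), 87.9)
olive_jar (array([ 740.5, -339. ]), array([ 67.5, 105.5]), 65.5)
mug (array([ 362.8, -446. ]), array([ 91.6, 112.9]), 85.3)
```

View pics/side6.png

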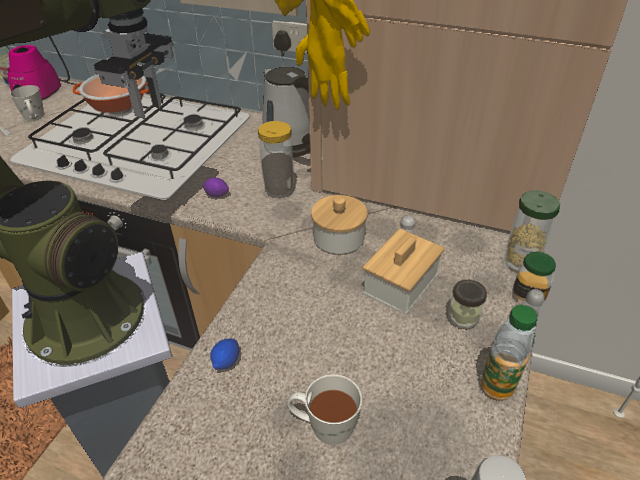

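View pics/top6.png

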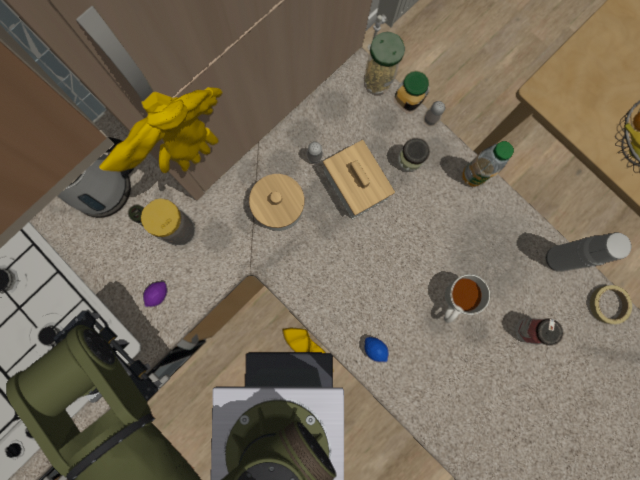

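Both lids lie flat: the round one at top (276,202), the oblong one at top (358,178). The salt shaker, jar and mug are where they started, and the arm is clear. Handing in.

```bash
python3 -c "
from bench import close_job; print(close_job())"
```

```text
the job is handed in; nothing more can be done
None
```

The mandarin is in the round crock and the lemon in the oblong crock, each closed with its own lid. I handed the job in at about 44 s of the 107 s allowed; the hand-in reports no verdict.

**Lids:** In the last pictures both plate tops were at about 84 mm, as they should be when seated. Both lids were within about 2 mm of their crocks, comparing each camera with itself. The oblong lid was aligned to within 1°. The fitted slopes were at most 0.013 rad. The round lid gave the highest slope, in the side camera, which read 0.011 on that lid when it lay on the worktop.

**Fruit:** I saw both fruits inside their crocks before closing. Both lids then seated at full depth.

**Bystanders:** In the last top picture the salt shaker, olive jar and mug stood where they did at the start. I judged this mostly by eye, because their network outlines took in some background and scatter by several mm.

**Disagreements:**
- The two cameras differ by 2 to 5 mm in y throughout, so I used their mean.
- The networks also reported the blue and purple look-alikes as lemons; I ruled them out by colour.
- After closing, the networks found little of the crocks from above. I checked the final lid positions against the crock positions measured earlier.

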